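# Close a watch case in the guarded lever press

## Task

Close the watch case in the small guarded press. First push the blue plate of the press's carriage with your fingertips until the carriage is fully home under the ram; then reach down through the window in the top of the yellow guard, press the red lever pad all the way down to its stop and keep it there: the program finishes while still holding the lever down with the fingers. Never touch the guard, do not press the lever before the carriage is home, and leave the vial, the loupe and the spool where they stand.

Things in the scene. Friction and masses are not known exactly. Their poses are not given: they have to be found in the camera images.
- press: Grey base, fixed, 170 x 130 x 12 mm. Origin on the work surface straight below the window's centre; x points from the press's front to its rear, z up, y to its left; the carriage sticks out to the right (-y). In this frame the base spans x -60 to +110, y -65 to +65 mm; the carriage's slideway, 18 mm high, lies at x +8 to +72 and runs out to y -190.
- window (a point): Centre of the rectangular window in the guard's top plate, at its upper face, 120 mm above the work surface. Opening 70 mm along the press x axis (-35 to +35) by 80 mm along its y axis (-40 to +40); the plate is 6 mm thick.
- push_face (a point): Centre of the outer face of the upright blue plate on the carriage, 50 mm above the work surface, at press x = +20 mm. The face looks along press -y; push it along press +y. 80 mm wide, heights 16 to 72 mm, 12 mm thick. It stands at press y = -160 mm plus the carriage joint's value: at -110 mm when home, 49 mm clear of the guard's side.
- carriage (a joint): Slide of the aluminium carriage that carries the watch case, m: 0 fully out, 0.050 fully home against its stop. Stays where it is left; pushing it takes about 2 N.
- lever_pad (a point): Centre of the upper face of the red lever pad (34 x 34 mm), which lies under the middle of the window: 21 mm below the top of the guard when up, about 40 mm below it when fully down. The lever runs from the pad along the press's +x to its pivot 88 mm behind.
- lever (a joint): Press lever, rad: 0 up, 0.22 down on its stop. Sprung: it takes about 2.3 N on the pad to start and 4.8 N to hold fully down; it springs up when let go.
- vial: Loose yellow vial with a red cap, 14 mm across, 38 mm high, standing near the press's front. Origin at the centre of its foot. Leave alone.
- loupe: Loose black eye loupe, 34 mm across, 34 mm high, standing beside the press on the side away from the carriage. Origin at the centre of its foot. Leave alone.
- spool: Loose spool, 28 mm across, 14 mm high, standing beside the carriage's slideway. Origin at the centre of its foot. Leave alone.
- guard: The guard on the press: yellow posts and top, clear walls; same origin and axes as the press. Fills x -51 to +111, y -61 to +61 mm and reaches 120 mm above the work surface (screw heads 122). No part of the robot may touch it.

How it is judged:
By the outcome, as a careful person would: the job done as asked, in the order asked, and still so for the second after the job is handed in, while the arm keeps its last pose, push and grip.
It also fails if it takes over 38 s, if anything falls off the work surface, if the arm or the gripper's body presses on something with over 40 N, if the wrist force passes 120 N, or if a joint passes its speed limit or range.

## Robot

A 7-joint arm with a two-finger parallel gripper is mounted at the origin on a cart in front of the work surface, level with it; the furniture and walls round the work are solid. World frame = base frame: x ahead of the robot, y to its left, z up, the work surface at z = 0. Lengths are in m, angles in rad, forces in N, time in s.
With the tool pointing down it reaches from about 0.4 to 0.875 m from the base axis. Payload 19.3 kg.
Tool frame: the origin (TCP) lies at the very end of the fingers, on their centre line; the grasp point (between the pads) lies 19 mm behind it; z points along the fingers, y is the direction in which the jaws open and shut (so a half turn about z gives the same grasp; the last joint's range is limited). The gripper opens to 85 mm and grips with 20 to 120 N. Pads are 22 mm wide; open, the fingers measure 114 mm over their backs; the gripper's body (76 mm by 85 mm) begins 54 mm behind the grasp point. The pads swing forward as they close: fully open they stand 13 mm farther back than shut.
Start: joints at [-1.262, 0.521, -0.036, 1.599, 0.021, 1.021, -0.113], TCP at [0.231, 0.581, 0.231] pointing down, gripper open.
Joint ranges: [-2.91, 2.91], [-0.3, 2.13], [-1.5, 1.42], [0.17, 2.43], [-1.26, 4.41], [0.16, 1.93], [-2.52, 2.52]. Speed limits (rad/s): [1.89, 1.89, 2.39, 2.39, 3.01, 3.01, 3.01].

## Interface

Orientations are given as a unit quaternion [x, y, z, w].
In Python, from cell import * gives the robot as it stands.
- The arm moves only by the tool arm_command, never from a script. Its argument "motion" is a list of rows, each an object of numbers: "dx", "dy", "dz": the shift along the tool's x, y, z in cm; "spin": the turn about the tool's z in rad. In form: [{"dx": .., "dy": .., "dz": .., "spin": ..}, ...]. A call has exactly 5 rows; each row shifts and turns the pose as measured when the row begins, along the tool's axes as they then stand; what a row does not reach is not made up. A row lasts 1/12 s, in which the tool goes at most 41.7 mm and 7.16 degrees, less where a joint would pass 70% of its speed; a pose out of reach is approached as far as the arm can. A call with a gripper value outside its range is refused whole. "fingers" is the finger opening in cm, from 0 to 8.54, set as the call begins (left out, the last holds). The fingers move at their own pace and stop on an object; the grip force is fixed at half the most. Time passes only in rows, so rows that do not move let the fingers close, or fill a call up. It gives the time, the measured TCP pose, the force and the opening at its end, in the units of the state.
- state(): the state, without advancing time (a new reading comes with each control period).
- capture(name): name is "scene" or "side" or "wrist"; returns a dict with "pixels" (384x512x3 uint8, red, green, blue), "vfov" (degrees; the focal length in pixels is half the picture's height over the tangent of half this angle, whatever the lens; pixels are square), "cx", "cy" (the principal point, pixels), "extrinsics" (4x4, takes a point from camera to world coordinates). Camera axes: x right, y down, z forward; pixel columns grow to the right and rows downward; lengths in m; the calibration is good to about 2 mm. The wrist camera is an equidistant fisheye: a pixel r from the principal point sees the ray r / f radians off the axis. A picture is of the moment at which its call begins. There is no depth.
- sign_off(): hands the job in, once; it reports no verdict.
The state is a dict: "time": time; "joint_positions": joint angles; "joint_vel": joint speeds; "tau": joint torques, N m; "ee_pos": TCP position; "tool_rot": TCP orientation; "wrist_force": force on the tool from outside, world axes, zero at the start; "ft_torque": the same for the moment, N m; "gripper_width": finger opening in m.
Only numpy, scipy, OpenCV 4.12 (cv2) and the standard library are available. Lean on these libraries where they do the work, as an engineer would, in place of code of your own. Each camera call takes 0.05 s, during which the arm holds its last target.

## Working session

There is one attempt and no reset: what is moved stays moved. The work goes in short steps, Python scripts to look and compute and a tool call to move; the robot and the scene stay as the last step left them, time stands still between calls to the robot, and variables do not carry over. Pictures are saved under pics/ and viewed, and the job is handed in when it is done.

Besides the shell and the picture viewer there is one more tool, called after ">>>" by a JSON object that holds its "op" and its "data", one argument or row to a line. arm_command: Moves the arm, as the interface text tells. Its arguments: {"type":"object","properties":{"motion":{"type":"array","items":{"type":"object","properties":{"dx":{"type":"number"},"dy":{"type":"number"},"dz":{"type":"number"},"spin":{"type":"number"}}}},"fingers":{"type":"number"}},"required":["motion"]}

```bash
mkdir -p pics; ls
python3 - <<'E'
from cell import *
import cv2,numpy as np,pickle
s=state();print(s)
d={}
for n in ("scene","side","wrist"):
    c=capture(n);d[n]=c
    cv2.imwrite(f"pics/{n}0.png",cv2.resize(c["pixels"][:,:,::-1],None,fx=1.5,fy=1.5,interpolation=cv2.INTER_CUBIC))
    print(n,c["vfov"],c["cx"],c["cy"],np.round(c["extrinsics"],3).tolist())
pickle.dump(d,open("d0.pkl","wb"))
E
```

```text
pics
{'time': 0.0, 'joint_positions': array([-1.26222671,  0.52199894, -0.0363287 ,  1.60002965,  0.02119764,
        1.02112166, -0.11281681]), 'joint_vel': array([-0.00096587, -0.0003939 ,  0.00156201,  0.00131568,  0.00134151,
        0.00173158,  0.00128415]), 'tau': array([-6.01689571e-04, -9.27120209e+01,  1.98022261e+00, -3.69900799e+01,
        1.78580271e-02,  8.46203242e-03,  2.45391351e-05]), 'ee_pos': array([0.2310135 , 0.58035324, 0.23072737]), 'tool_rot': array([ 1.88267717e-01,  9.82117571e-01, -5.82208603e-04, -6.93719421e-05]), 'wrist_force': array([0.13496578, 0.19822485, 0.11801196]), 'ft_torque': array([-0.02772898,  0.02656181, -0.0283402 ]), 'gripper_width': 0.0855278255716645}
scene 43.464103446711185 262.89219425000636 197.8236160130094 [[0.438, -0.58, 0.687, 0.009], [-0.899, -0.27, 0.345, -0.475], [-0.015, -0.769, -0.639, 0.645], [0.0, 0.0, 0.0, 1.0]]
side 48.77857383675978 256.1897886429386 191.0619697194198 [[-0.996, 0.053, -0.07, 0.645], [0.086, 0.405, -0.91, 0.578], [-0.02, -0.913, -0.408, 0.467], [0.0, 0.0, 0.0, 1.0]]
wrist 65.70646984690485 260.92082920968613 190.6022143226759 [[0.371, 0.884, 0.283, 0.158], [0.929, -0.353, -0.115, 0.61], [-0.002, 0.305, -0.952, 0.373], [0.0, 0.0, 0.0, 1.0]]
```

View pics/scene0.png

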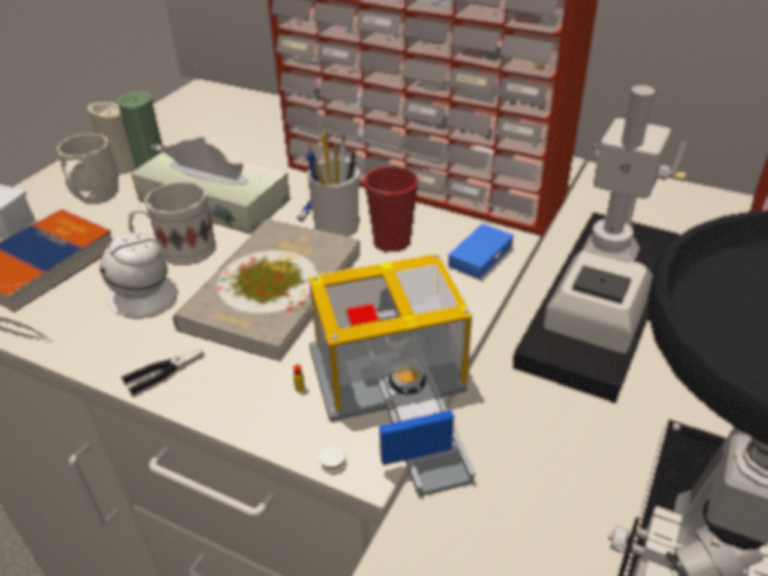

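View pics/side0.png

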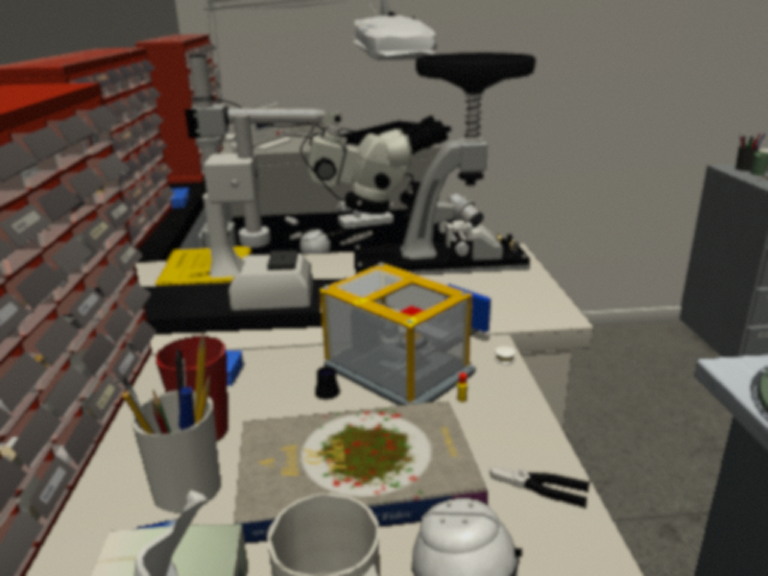

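View pics/wrist0.png

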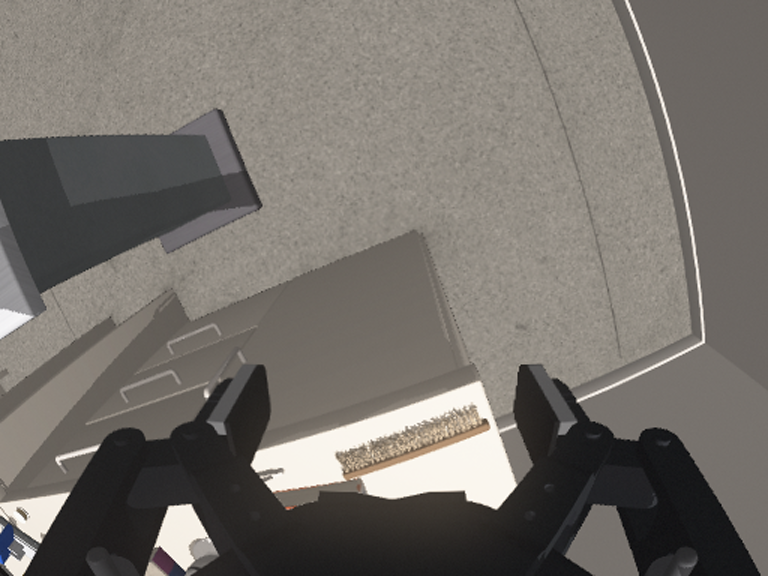

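The scene view shows the guard at about (390,330), the blue plate at (417,437), the vial at (298,378) and the spool at (331,457), all in 1.5x pixels. The side view shows the guard, with the loupe at (327,382) and the vial at (462,386). Next I'll enlarge these areas.

Run:
```python
import cv2,pickle
d=pickle.load(open("d0.pkl","rb"))
for n,(x0,y0,x1,y1) in dict(scene=(180,160,330,335),side=(200,165,340,280)).items():
    im=d[n]["pixels"][y0:y1,x0:x1,::-1]
    f=4 if n=="scene" else 5
    f=min(f,600/(y1-y0))
    print(n,f,x0,y0)
    im=cv2.resize(im,None,fx=f,fy=f,interpolation=cv2.INTER_CUBIC)
    for gx in range(x0,x1,10):
        x=int((gx-x0)*f); cv2.line(im,(x,0),(x,5),(0,0,0),1)
        if gx%20==0: cv2.putText(im,str(gx),(x,16),0,.4,(0,0,255),1)
    for gy in range(y0,y1,10):
        y=int((gy-y0)*f); cv2.line(im,(0,y),(5,y),(0,0,0),1)
        if gy%20==0: cv2.putText(im,str(gy),(6,y+4),0,.4,(0,0,255),1)
    cv2.imwrite(f"pics/{n}_crop.png",im)
```

```text
scene 3.4285714285714284 180 160
side 5 200 165
```

View pics/scene_crop.png

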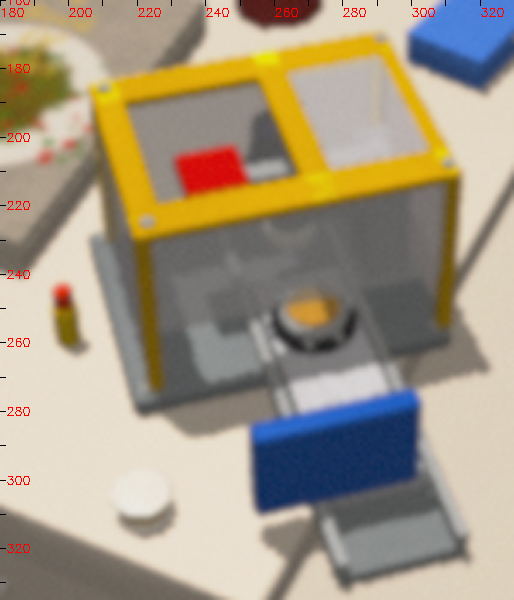

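View pics/side_crop.png

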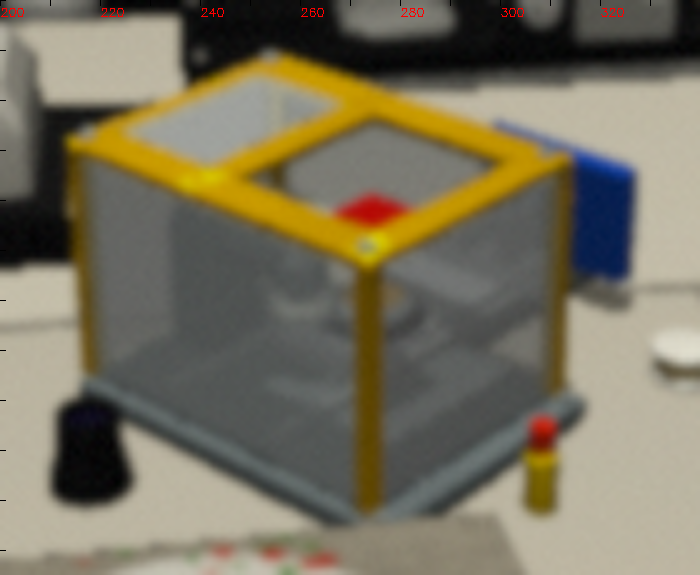

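```bash
cat > h.py <<'E'
import numpy as np,cv2,pickle
def proj(c,P):
    E=np.array(c["extrinsics"]);q=(np.atleast_2d(P)-E[:3,3])@E[:3,:3]
    f=192/np.tan(np.radians(c["vfov"]/2))
    return np.c_[c["cx"]+f*q[:,0]/q[:,2],c["cy"]+f*q[:,1]/q[:,2]]
def ray(c,u,v):
    E=np.array(c["extrinsics"]);f=192/np.tan(np.radians(c["vfov"]/2))
    return E[:3,3],E[:3,:3]@np.array([(u-c["cx"])/f,(v-c["cy"])/f,1])
def onz(c,u,v,z):
    o,r=ray(c,u,v);return o+r*(z-o[2])/r[2]
def P2W(p,P):
    P=np.atleast_2d(P)/1000.;c,s=np.cos(p[2]),np.sin(p[2])
    return np.c_[p[0]+c*P[:,0]-s*P[:,1],p[1]+s*P[:,0]+c*P[:,1],P[:,2]]
E
python3 - <<'E'
from h import *
from scipy.optimize import least_squares
d=pickle.load(open("d0.pkl","rb"))
A=[("scene",(180,160),3.42857,[
((-51,-61,120),(136,240)),((111,-61,120),(460,180)),((-51,61,120),(90,88)),((111,61,120),(388,34)),
((-35,-40,120),(158,204)),((-35,40,120),(128,104)),((35,40,120),(258,81)),((35,-40,120),(300,178)),
((-60,-65,12),(140,403)),((-60,65,12),(93,236))]),
("side",(200,165),5,[
((-51,61,120),(370,264)),((-51,-61,120),(571,157)),((111,61,120),(68,143)),((111,-61,120),(274,50)),
((-35,-40,120),(500,162)),((35,40,120),(245,178)),((35,-40,120),(375,119))])]
pl=[((-20,-160,72),(250,440)),((60,-160,72),(416,402)),((60,-160,16),(416,480)),((-20,-160,16),(260,513))]
def res(p,lab=False):
    r=[]
    for n,o,f,L in A:
        M=np.array([a for a,b in L],float);u=np.array([b for a,b in L])/f+np.array(o)
        e=proj(d[n],P2W(p,M))-u
        if lab: print(n,np.round(e,1).tolist())
        r.append(e.ravel())
    M=np.array([a for a,b in pl],float);M[:,1]+=p[3]*1000;u=np.array([b for a,b in pl])/3.42857+np.array([180,160])
    e=proj(d["scene"],P2W(p,M))-u
    if lab: print(np.round(e,1).tolist())
    r.append(e.ravel())
    return np.concatenate(r)
g=onz(d["scene"],180+210/3.43,160+140/3.43,.12);print(g)
best=min((least_squares(res,[g[0],g[1],y,0],loss="soft_l1") for y in (-2.5,-1.5,-.7,0,.7,1.5,2.5)),key=lambda s:s.cost)
print(best.cost,best.x);res(best.x,True)
p=best.x
print("window",P2W(p,[0,0,120]),"push",P2W(p,[20,-160,50]))
for n,o,f,u,z in [("vial","scene",0,(67,345),0),("spool","scene",0,(142,500),.014)]:
    q=onz(d["scene"],180+u[0]/3.43,160+u[1]/3.43,z);print(n,q)
q=onz(d["side"],200+92/5,165+495/5,0);print("loupe~",q)
pickle.dump(p,open("p.pkl","wb"))
E
```

```text
[ 0.54959494 -0.16173359  0.12      ]
18.700860096151928 [ 0.55115391 -0.16177947 -0.8510986   0.00987965]
scene [[-0.5, -0.1], [1.7, -1.4], [-0.6, -1.5], [-0.2, -1.1], [0.2, -0.1], [-0.5, -0.6], [0.5, -0.9], [0.5, -0.4], [-1.8, 0.7], [-1.3, -0.7]]
side [[-0.2, -1.5], [1.1, -1.7], [0.1, -2.0], [0.9, -0.5], [2.2, -1.6], [-1.2, -1.8], [0.2, -2.4]]
[[0.0, -0.4], [1.6, -0.4], [0.3, -0.3], [-1.9, 1.1]]
window [[ 0.55115391 -0.16177947  0.12      ]] push [[ 0.44401625 -0.28228476  0.05      ]]
vial [ 0.49252203 -0.10054331  0.        ]
spool [ 0.41268226 -0.19304013  0.014     ]
loupe~ [ 6.67812498e-01 -1.25094574e-01  5.55111512e-17]
```

Run:
```python
from h import *
d=pickle.load(open("d0.pkl","rb"));p=pickle.load(open("p.pkl","rb"))
def tri(a,b):
    o1,r1=ray(d["scene"],a[0]/1.5,a[1]/1.5);o2,r2=ray(d["side"],b[0]/1.5,b[1]/1.5)
    M=np.c_[r1,-r2];t=np.linalg.lstsq(M,o2-o1,rcond=None)[0]
    x,y=o1+t[0]*r1,o2+t[1]*r2
    return np.round((x+y)/2,3),round(np.linalg.norm(x-y),3)
print("pan?",tri((770,330),(475,65)))
print("pan left edge",tri((655,280),(535,62)))
print("drill top",tri((640,92),(200,60)))
print("drill head",tri((633,150),(232,180)))
print("pencil",tri((323,140),(200,340)))
print("redcup",tri((390,178),(192,352)))
print("scope",tri((705,430),(480,150)))
for n,u,z in [("cab low right",(537,230),0),("book corner",(355,235),.02),("whitemug",(175,190),.09),("dog",(130,240),.08),("dock edge",(395,500),0),("drillbase left",(520,370),0)]:
    print(n,np.round(onz(d["scene"],u[0]/1.5,u[1]/1.5,z),3))
for n,q in dict(w=[0,0,120],pad=[0,0,99],stand=[20,-200,50],st0=[20,-160,50],home=[20,-110,50],spool=[0,0,0]).items(): print(n,P2W(p,q))
```

```text
pan? (array([ 0.392, -0.534,  0.361]), np.float64(0.018))
pan left edge (array([ 0.329, -0.46 ,  0.39 ]), np.float64(0.034))
drill top (array([ 0.804, -0.384,  0.356]), np.float64(0.093))
drill head (array([ 0.802, -0.387,  0.231]), np.float64(0.011))
pencil (array([0.783, 0.021, 0.171]), np.float64(0.0))
redcup (array([ 0.816, -0.065,  0.112]), np.float64(0.003))
scope (array([ 0.394, -0.518,  0.235]), np.float64(0.021))
cab low right [ 0.942 -0.257  0.   ]
book corner [ 0.785 -0.02   0.02 ]
whitemug [0.689 0.225 0.09 ]
dog [0.572 0.209 0.08 ]
dock edge [ 0.404 -0.273  0.   ]
drillbase left [ 0.639 -0.33   0.   ]
w [[ 0.55115391 -0.16177947  0.12      ]]
pad [[ 0.55115391 -0.16177947  0.099     ]]
stand [[ 0.41393605 -0.30865105  0.05      ]]
st0 [[ 0.44401625 -0.28228476  0.05      ]]
home [[ 0.4816165  -0.24932689  0.05      ]]
spool [[ 0.55115391 -0.16177947  0.        ]]
```

```bash
cat >> h.py <<'E'
from scipy.spatial.transform import Rotation as Ro
def go(tx,ty,tz,spin=0.,step=4.0,smax=.118):
    from cell import state
    s=state();p=np.array(s["ee_pos"]);R=Ro.from_quat(s["tool_rot"])
    print("t %.2f"%s["time"],"pos",np.round(p,4),"F",np.round(s["wrist_force"],1),"w",round(s["gripper_width"],4),"tooly deg",np.round(np.degrees(np.arctan2(*R.as_matrix()[[1,0],1])),2),"q",np.round(s["joint_positions"],2))
    D=(np.array([tx,ty,tz])-p)*100;n=max(1,int(np.ceil(np.linalg.norm(D)/step)))
    for k in range(n):
        t=R.inv().apply(D/n);sp=np.clip(spin,-smax,smax);spin-=sp
        print(k,np.round(t,2).tolist(),round(sp,3))
        R=R*Ro.from_euler("z",sp)
def press(p):
    from cell import state
    s=state();e=s["ee_pos"];c,sn=np.cos(p[2]),np.sin(p[2]);x,y=e[0]-p[0],e[1]-p[1]
    return np.round([1000*(c*x+sn*y),1000*(-sn*x+c*y),1000*e[2]],1)
E
python3 -c "
from h import *
go(.48,.25,.231,.473)"
```

```text
t 0.15 pos [0.2311 0.5805 0.2309] F [ 0.5 -0.8 -0.5] w 0.0851 tooly deg 68.3 q [-1.26  0.52 -0.04  1.6   0.02  1.02 -0.11]
0 [-3.21, -1.95, 0.0] 0.118
1 [-3.42, -1.56, 0.0] 0.118
2 [-3.58, -1.15, 0.0] 0.118
3 [-3.69, -0.72, 0.0] 0.118
4 [-3.75, -0.28, 0.0] 0.001
5 [-3.75, -0.28, 0.0] 0.0
6 [-3.75, -0.28, 0.0] 0.0
7 [-3.75, -0.28, 0.0] 0.0
8 [-3.75, -0.28, 0.0] 0.0
9 [-3.75, -0.28, 0.0] 0.0
10 [-3.75, -0.28, 0.0] 0.0
```

>>> {"op": "arm_command", "data": {
  "motion": [
    {"dx": -3.2,"dy": -1.95,"dz": 0,"spin": 0.118},
    {"dx": -3.4,"dy": -1.55,"dz": 0,"spin": 0.118},
    {"dx": -3.6,"dy": -1.15,"dz": 0,"spin": 0.118},
    {"dx": -3.7,"dy": -0.7,"dz": 0,"spin": 0.118},
    {"dx": -3.75,"dy": -0.3,"dz": 0,"spin": 0}
  ],
  "fingers": 0
}}

```text
time: 0.57
ee_pos: [0.3405, 0.4305, 0.2284]
tool_rot: [0.417, 0.909, -0.001, -0.002]
wrist_force: [0.6, 0.3, -0.4]
gripper_width: 0.026
```

```bash
python3 -c "
from h import *
go(.48,.25,.231)"
```

```text
t 0.57 pos [0.3405 0.4305 0.2284] F [ 0.6  0.3 -0.4] w 0.026 tooly deg 40.67 q [-1.08  0.41  0.1   1.81 -0.06  0.93 -0.25]
0 [-3.8, -0.2, -0.06] 0.0
1 [-3.8, -0.2, -0.06] 0.0
2 [-3.8, -0.2, -0.06] 0.0
3 [-3.8, -0.2, -0.06] 0.0
4 [-3.8, -0.2, -0.06] 0.0
5 [-3.8, -0.2, -0.06] 0.0
```

>>> {"op": "arm_command", "data": {
  "motion": [
    {"dx": -4,"dy": -0.2,"dz": -0.1},
    {"dx": -4,"dy": -0.2,"dz": 0},
    {"dx": -4,"dy": -0.2,"dz": 0},
    {"dx": -4,"dy": -0.2,"dz": 0},
    {"dx": -4,"dy": -0.2,"dz": 0}
  ]
}}

```text
validation failed for argument at $.mo...
```

```bash
python3 -c "
from h import *
go(.46,-.1,.231)"
```

```text
t 0.57 pos [0.3405 0.4305 0.2284] F [ 0.6  0.3 -0.4] w 0.026 tooly deg 40.67 q [-1.08  0.41  0.1   1.81 -0.06  0.93 -0.25]
0 [-3.43, -1.82, -0.02] 0.0
1 [-3.43, -1.82, -0.02] 0.0
2 [-3.43, -1.82, -0.02] 0.0
3 [-3.43, -1.82, -0.02] 0.0
4 [-3.43, -1.82, -0.02] 0.0
5 [-3.43, -1.82, -0.02] 0.0
6 [-3.43, -1.82, -0.02] 0.0
7 [-3.43, -1.82, -0.02] 0.0
8 [-3.43, -1.82, -0.02] 0.0
9 [-3.43, -1.82, -0.02] 0.0
10 [-3.43, -1.82, -0.02] 0.0
11 [-3.43, -1.82, -0.02] 0.0
12 [-3.43, -1.82, -0.02] 0.0
13 [-3.43, -1.82, -0.02] 0.0
```

All four fields seem to be needed in every row, so I'll resend it with spin included.

>>> {"op": "arm_command", "data": {
  "motion": [
    {"dx": -4,"dy": -0.2,"dz": -0.1,"spin": 0},
    {"dx": -4,"dy": -0.2,"dz": 0,"spin": 0},
    {"dx": -4,"dy": -0.2,"dz": 0,"spin": 0},
    {"dx": -4,"dy": -0.2,"dz": 0,"spin": 0},
    {"dx": -4,"dy": -0.2,"dz": 0,"spin": 0}
  ]
}}

```text
time: 0.98
ee_pos: [0.466, 0.2644, 0.2288]
tool_rot: [0.417, 0.909, -0.001, -0.002]
wrist_force: [1.1, 0.7, 0.2]
gripper_width: 0.0003
```

```bash
python3 -c "
from h import *
go(.46,-.1,.231)"
```

```text
t 0.98 pos [0.466  0.2644 0.2288] F [1.1 0.7 0.2] w 0.0003 tooly deg 40.71 q [-0.74  0.39  0.16  1.84 -0.08  0.92  0.16]
0 [-2.72, -2.42, -0.02] 0.0
1 [-2.72, -2.42, -0.02] 0.0
2 [-2.72, -2.42, -0.02] 0.0
3 [-2.72, -2.42, -0.02] 0.0
4 [-2.72, -2.42, -0.02] 0.0
5 [-2.72, -2.42, -0.02] 0.0
6 [-2.72, -2.42, -0.02] 0.0
7 [-2.72, -2.42, -0.02] 0.0
8 [-2.72, -2.42, -0.02] 0.0
9 [-2.72, -2.42, -0.02] 0.0
```

>>> {"op": "arm_command", "data": {
  "motion": [
    {"dx": -2.8,"dy": -2.5,"dz": 0,"spin": 0},
    {"dx": -2.8,"dy": -2.5,"dz": 0,"spin": 0},
    {"dx": -2.8,"dy": -2.5,"dz": 0,"spin": 0},
    {"dx": -2.8,"dy": -2.5,"dz": 0,"spin": 0},
    {"dx": -2.8,"dy": -2.5,"dz": 0,"spin": 0}
  ]
}}

```text
time: 1.4
ee_pos: [0.4651, 0.0674, 0.2279]
tool_rot: [0.418, 0.908, -0.001, -0.002]
wrist_force: [0.7, -0.6, -0.1]
gripper_width: 0.0003
```

>>> {"op": "arm_command", "data": {
  "motion": [
    {"dx": -2.8,"dy": -2.5,"dz": 0,"spin": 0},
    {"dx": -2.8,"dy": -2.5,"dz": 0,"spin": 0},
    {"dx": -2.8,"dy": -2.5,"dz": 0,"spin": 0},
    {"dx": -2.8,"dy": -2.5,"dz": 0,"spin": 0},
    {"dx": 0,"dy": 0,"dz": 0,"spin": 0}
  ]
}}

```text
time: 1.82
ee_pos: [0.4589, -0.0968, 0.2285]
tool_rot: [0.421, 0.907, -0.002, -0.001]
wrist_force: [-1.2, -0.7, 0.3]
gripper_width: -0.0001
```

Run:
```python
from h import *
from cell import *
p=pickle.load(open("p.pkl","rb"))
c=capture("wrist");pickle.dump((c,state()),open("w1.pkl","wb"))
cv2.imwrite("pics/w1.png",cv2.resize(c["pixels"][:,:,::-1],None,fx=1.5,fy=1.5))
print(press(p));t=P2W(p,[20,-195,231])[0];go(*t)
```

```text
[-111.7  -24.5  228.3]
t 1.87 pos [ 0.4592 -0.0939  0.2283] F [-0.9  0.8 -0.7] w -0.0002 tooly deg 40.26 q [-0.17  0.29  0.3   2.01 -0.11  0.86  0.89]
0 [-2.24, -2.8, -0.04] 0.0
1 [-2.24, -2.8, -0.04] 0.0
2 [-2.24, -2.8, -0.04] 0.0
3 [-2.24, -2.8, -0.04] 0.0
4 [-2.24, -2.8, -0.04] 0.0
5 [-2.24, -2.8, -0.04] 0.0
```

View pics/w1.png

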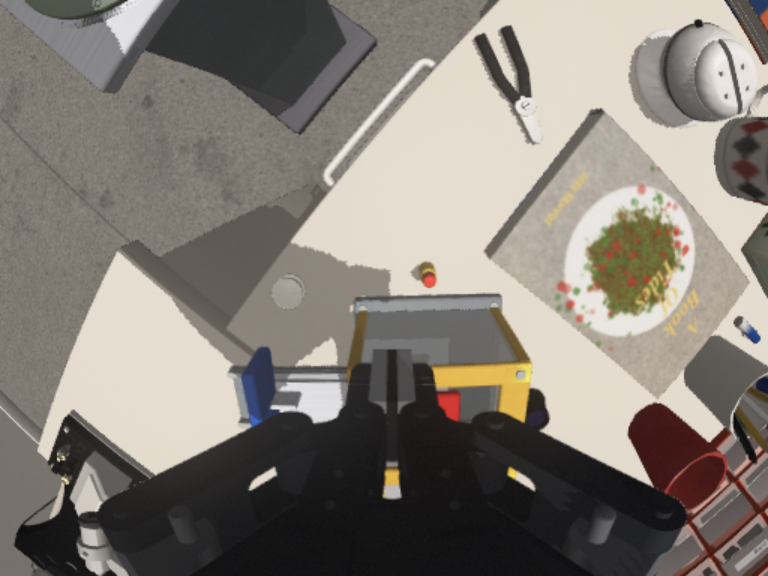

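The wrist view shows the guard's front edge level at about (430,300), the blue plate at (258,385), the spool at (288,292) and the vial at (428,274). Next I'll check the pose fit against it.

```bash
cat >> h.py <<'E'
def projw(c,P):
    E=np.array(c["extrinsics"]);q=(np.atleast_2d(P)-E[:3,3])@E[:3,:3]
    f=192/np.tan(np.radians(c["vfov"]/2));rho=np.hypot(q[:,0],q[:,1]);th=np.arctan2(rho,q[:,2])
    return np.c_[c["cx"]+f*th*q[:,0]/rho,c["cy"]+f*th*q[:,1]/rho]
E
python3 - <<'E'
from h import *
p=pickle.load(open("p.pkl","rb"));c,s=pickle.load(open("w1.pkl","rb"))
im=cv2.resize(c["pixels"][:,:,::-1],None,fx=3,fy=3,interpolation=cv2.INTER_CUBIC)
pts=[(-60,65,12),(-60,-65,12),(-51,61,120),(-51,-61,120),(-35,40,120),(-20,-160+p[3]*1000,72),(-20,-148+p[3]*1000,72),(8,-190,18),(17,17,99),(-17,17,99)]
u=projw(c,P2W(p,pts))
for a,b in zip(pts,u):
    x,y=(int(round((t+.5)*3)) for t in b);cv2.drawMarker(im,(x,y),(0,255,0),0,14,1);print(a,np.round(b,1))
cv2.imwrite("pics/w1c.png",im[500:900,420:1120])
E
```

```text
(-60, 65, 12) [332.7 199.1]
(-60, -65, 12) [232.6 201. ]
(-51, 61, 120) [351.8 244.2]
(-51, -61, 120) [227.  247.7]
(-35, 40, 120) [330.  259.3]
(-20, np.float64(-150.12035192963344), 72) [159.9 250.2]
(-20, np.float64(-138.12035192963344), 72) [169.2 250.5]
(8, -190, 18) [148.5 248.3]
(17, 17, 99) [302.3 289.6]
(-17, 17, 99) [303.8 264.5]
```

View pics/w1c.png

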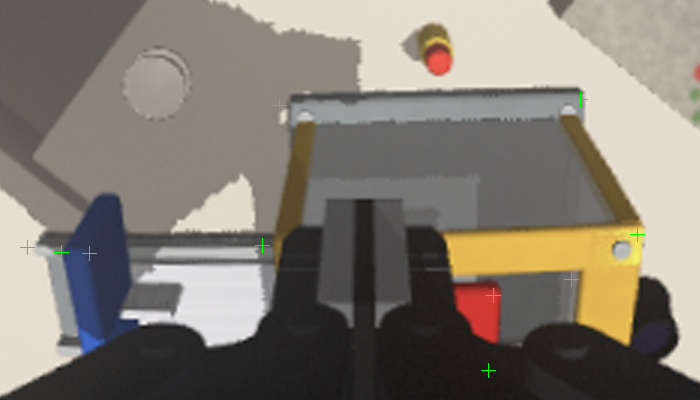

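Run:
```python
from h import *
from cell import *
p=pickle.load(open("p.pkl","rb"));capture("wrist");print(state()["ee_pos"])
c=capture("wrist");s=state();pickle.dump((c,s),open("w2.pkl","wb"));print(s["ee_pos"])
im=cv2.resize(c["pixels"][:,:,::-1],None,fx=3,fy=3,interpolation=cv2.INTER_CUBIC)
pts=[(-60,65,12),(-60,-65,12),(-51,61,120),(-35,40,120),(8,-190,18),(-17,17,99),(-20,-150,72)]
u=projw(c,P2W(p,pts))
for a,b in zip(pts,u):
    x,y=(int(round((t+.5)*3)) for t in b);cv2.drawMarker(im,(x,y),(0,255,0),0,14,1);print(a,x-420,y-500)
cv2.imwrite("pics/w2c.png",im[500:900,420:1120])
```

```text
[ 0.45951593 -0.09153531  0.22822386]
[ 0.45975321 -0.09004847  0.22813906]
(-60, 65, 12) 569 109
(-60, -65, 12) 270 113
(-51, 61, 120) 623 246
(-35, 40, 120) 558 291
(8, -190, 18) 19 253
(-17, 17, 99) 480 305
(-20, -150, 72) 52 260
```

View pics/w2c.png

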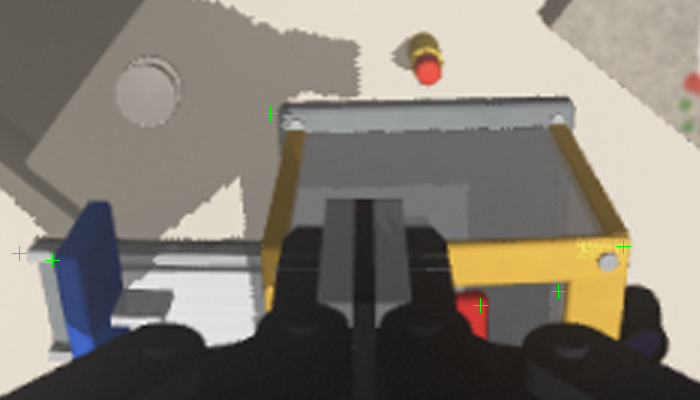

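Run:
```python
from h import *
from scipy.optimize import least_squares
p=pickle.load(open("p.pkl","rb"));c,s=pickle.load(open("w2.pkl","rb"));d=pickle.load(open("d0.pkl","rb"))
L=[((-60,65,12),(571,101)),((-60,-65,12),(281,104)),((-51,61,120),(629,234)),((-35,40,120),(567,283)),((-17,17,99),(488,292)),((8,-190,18),(34,241)),((-60,65,0),(571,97)),((-60,-65,0),(283,100))]
M=np.array([a for a,b in L],float);u=(np.array([b for a,b in L])+[420,500])/3-.5
r=lambda q:(projw(c,P2W(q,M))-u).ravel()
w=least_squares(r,p[:3]);print(w.x,np.round(w.fun.reshape(-1,2),1).tolist())
dx=w.x-p[:3];cs,sn=np.cos(p[2]),np.sin(p[2]);print("shift press mm",1000*(cs*dx[0]+sn*dx[1]),1000*(-sn*dx[0]+cs*dx[1]))
A=[("scene",(180,160),3.42857,[
((-51,-61,120),(136,240)),((111,-61,120),(460,180)),((-51,61,120),(90,88)),((111,61,120),(388,34)),
((-35,-40,120),(158,204)),((-35,40,120),(128,104)),((35,40,120),(258,81)),((35,-40,120),(300,178)),
((-60,-65,12),(140,403)),((-60,65,12),(93,236))]),
("side",(200,165),5,[
((-51,61,120),(370,264)),((-51,-61,120),(571,157)),((111,61,120),(68,143)),((111,-61,120),(274,50)),
((-35,-40,120),(500,162)),((35,40,120),(245,178)),((35,-40,120),(375,119))])]
for n,o,f,LL in A:
    MM=np.array([a for a,b in LL],float);uu=np.array([b for a,b in LL])/f+np.array(o)-.5*(1-1/f)
    q=least_squares(lambda q:(proj(d[n],P2W(q,MM))-uu).ravel(),p[:3]);print(n,q.x,np.round(q.fun.reshape(-1,2),1).tolist())
```

```text
[ 0.55122761 -0.15702638 -0.8529749 ] [[2.1, 0.0], [-1.4, 0.4], [1.7, 0.9], [0.4, -0.5], [0.5, 1.6], [-3.5, 1.6], [0.1, -1.6], [-1.2, -1.3]]
shift press mm -3.5257675621445044 3.1884609684510288
scene [ 0.55073221 -0.1616771  -0.85448433] [[-0.5, 0.4], [1.9, -0.8], [-0.3, -1.1], [0.2, -0.5], [0.3, 0.4], [-0.2, -0.2], [0.8, -0.4], [0.6, 0.1], [-1.8, 1.2], [-1.1, -0.3]]
side [ 0.55317166 -0.15695569 -0.84094651] [[-0.1, 0.3], [0.9, -0.4], [-0.8, -0.4], [-0.0, 0.8], [2.0, -0.2], [-1.7, -0.1], [-0.3, -1.0]]
```

Run:
```python
from h import *
p=pickle.load(open("p.pkl","rb"));p[:3]=[.5517,-.159,-.851];pickle.dump(p,open("p.pkl","wb"))
print(press(p));go(*P2W(p,[20,-195,231])[0],spin=-.017)
```

```text
[-112.5  -23.7  228.1]
t 1.97 pos [ 0.4598 -0.09    0.2281] F [ 0.2  0.3 -0.4] w 0.0001 tooly deg 40.55 q [-0.17  0.29  0.29  2.01 -0.11  0.86  0.89]
0 [-2.24, -2.83, -0.05] -0.017
1 [-2.19, -2.87, -0.05] 0.0
2 [-2.19, -2.87, -0.05] 0.0
3 [-2.19, -2.87, -0.05] 0.0
4 [-2.19, -2.87, -0.05] 0.0
5 [-2.19, -2.87, -0.05] 0.0
```

>>> {"op": "arm_command", "data": {
  "motion": [
    {"dx": -2.2,"dy": -2.9,"dz": 0,"spin": -0.012},
    {"dx": -2.2,"dy": -2.9,"dz": 0,"spin": 0},
    {"dx": -2.2,"dy": -2.9,"dz": 0,"spin": 0},
    {"dx": -2.2,"dy": -2.9,"dz": 0,"spin": 0},
    {"dx": -2.2,"dy": -2.9,"dz": 0,"spin": 0}
  ]
}}

```text
time: 2.38
ee_pos: [0.4282, -0.26, 0.2273]
tool_rot: [0.401, 0.916, 0.002, -0.002]
wrist_force: [0.8, 1.0, 0.2]
gripper_width: -0.0001
```

Run:
```python
from h import *
p=pickle.load(open("p.pkl","rb"))
print(press(p));go(*P2W(p,[20,-195,150])[0])
```

```text
[  -5.5 -159.4  227.3]
t 2.38 pos [ 0.4282 -0.26    0.2273] F [0.8 1.  0.2] w -0.0001 tooly deg 42.74 q [ 0.16  0.35  0.35  1.94 -0.15  0.89  1.33]
0 [-0.83, -1.21, 2.57] 0.0
1 [-0.83, -1.21, 2.57] 0.0
2 [-0.83, -1.21, 2.57] 0.0
```

>>> {"op": "arm_command", "data": {
  "motion": [
    {"dx": -1.0,"dy": -1.6,"dz": 0,"spin": 0},
    {"dx": -1.0,"dy": -1.6,"dz": 0.5,"spin": 0},
    {"dx": -0.5,"dy": -0.8,"dz": 2,"spin": 0},
    {"dx": 0,"dy": 0,"dz": 3,"spin": 0},
    {"dx": 0,"dy": 0,"dz": 2,"spin": 0}
  ]
}}

```text
time: 2.8
ee_pos: [0.4186, -0.3098, 0.1531]
tool_rot: [0.4, 0.917, 0.001, 0.002]
wrist_force: [1.1, -0.2, -0.1]
gripper_width: 0.0
```

Run:
```python
from h import *
p=pickle.load(open("p.pkl","rb"))
print(press(p));go(*P2W(p,[20,-195,50])[0])
```

```text
[  25.7 -199.5  153.1]
t 2.80 pos [ 0.4186 -0.3098  0.1531] F [ 1.1 -0.2 -0.1] w 0.0 tooly deg 42.87 q [ 0.29  0.48  0.32  1.96 -0.22  0.73  1.49]
0 [0.19, 0.14, 3.44] 0.0
1 [0.19, 0.14, 3.44] 0.0
2 [0.19, 0.14, 3.44] 0.0
```

>>> {"op": "arm_command", "data": {
  "motion": [
    {"dx": 0.2,"dy": 0,"dz": 2.5,"spin": 0.02},
    {"dx": 0.2,"dy": 0,"dz": 2.5,"spin": 0},
    {"dx": 0.1,"dy": 0,"dz": 2.5,"spin": 0},
    {"dx": 0,"dy": 0,"dz": 1.8,"spin": 0},
    {"dx": 0,"dy": 0,"dz": 0.5,"spin": 0}
  ]
}}

```text
time: 3.22
ee_pos: [0.4192, -0.2977, 0.0475]
tool_rot: [0.404, 0.915, 0.003, 0.0]
wrist_force: [-0.9, 0.0, -0.1]
gripper_width: -0.0002
```

Run:
```python
from h import *
from cell import *
p=pickle.load(open("p.pkl","rb"))
c=capture("scene");cv2.imwrite("pics/s3.png",cv2.resize(c["pixels"][140:345,150:400,::-1],None,fx=2.9,fy=2.9,interpolation=cv2.INTER_CUBIC))
c=capture("wrist");cv2.imwrite("pics/w3.png",cv2.resize(c["pixels"][:,:,::-1],None,fx=1.5,fy=1.5))
print(press(p));go(*P2W(p,[20,-165,50])[0])
```

```text
[  17.7 -191.3   49.2]
t 3.32 pos [ 0.4195 -0.2985  0.0492] F [0.5 0.  1.4] w 0.0002 tooly deg 42.26 q [ 0.34  0.65  0.23  2.03 -0.31  0.5   1.53]
0 [-0.27, 2.63, -0.06] 0.0
```

View pics/s3.png

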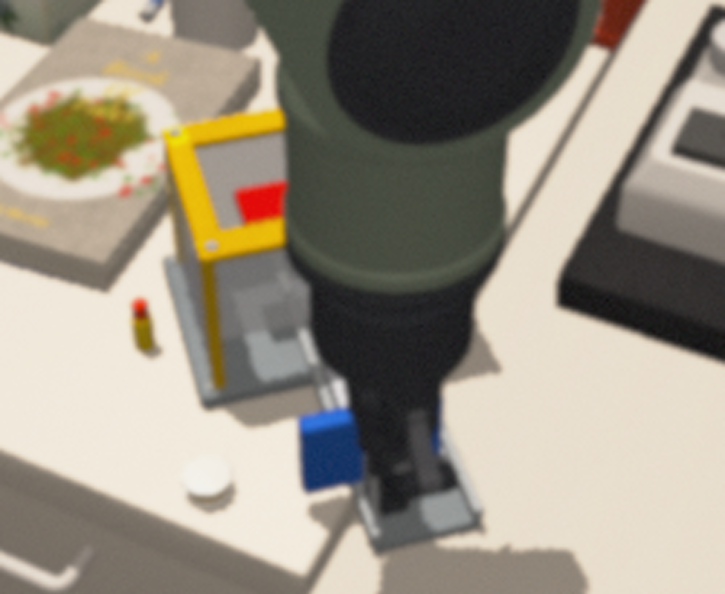

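View pics/w3.png

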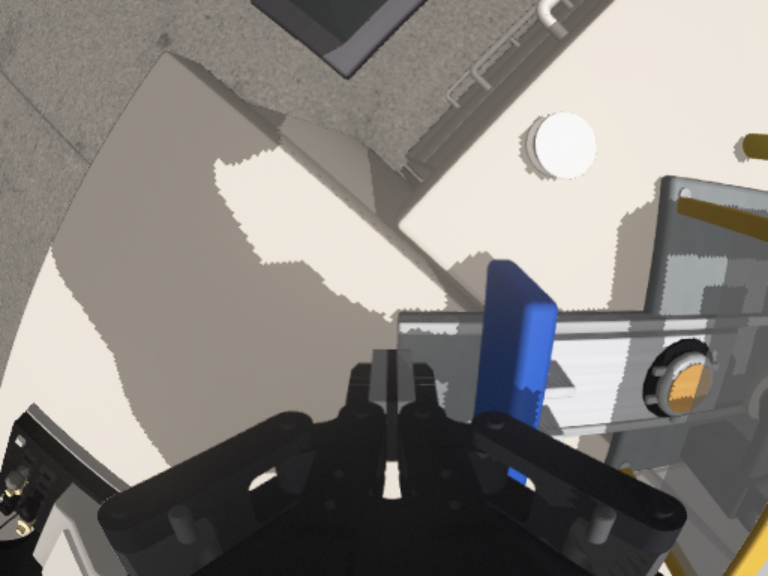

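The scene view shows the fingers in front of the blue plate, over the slideway, and the vial and spool still in place. In the wrist view the closed linkage spreads wide, from (105,510) to (680,510). Before going near the guard I'll measure how far it reaches and at what height.

Run:
```python
from h import *
c,s=pickle.load(open("w2.pkl","rb"));E=np.array(c["extrinsics"])
R=Ro.from_quat(s["tool_rot"]).as_matrix();t=np.array(s["ee_pos"])
f=192/np.tan(np.radians(c["vfov"]/2))
o=R.T@(E[:3,3]-t);print("cam in tool mm",o*1000)
for n,(u,v) in dict(tipL=(372,350),tipR=(412,350),shoulderL=(348,378),shoulderR=(440,378),innerL=(275,415),innerR=(505,415),outerL=(100,515),outerR=(685,515),midL=(180,460),midR=(600,460)).items():
    x,y=u/1.5-.17-c["cx"],v/1.5-.17-c["cy"];r=np.hypot(x,y);th=r/f
    d=R.T@E[:3,:3]@np.array([np.sin(th)*x/r,np.sin(th)*y/r,np.cos(th)])
    print(n,[np.round(1000*(o+d*(X-o[0])/d[0]),0).tolist() for X in (0.005,.013,.03)])
```

```text
cam in tool mm [  77.8129494    -1.10922198 -142.34988553]
tipL [[5.0, -9.0, 7.0], [13.0, -8.0, -10.0], [30.0, -6.0, -44.0]]
tipR [[5.0, 6.0, 7.0], [13.0, 5.0, -10.0], [30.0, 4.0, -44.0]]
shoulderL [[5.0, -16.0, -14.0], [13.0, -14.0, -28.0], [30.0, -11.0, -58.0]]
shoulderR [[5.0, 15.0, -15.0], [13.0, 13.0, -29.0], [30.0, 9.0, -58.0]]
innerL [[5.0, -35.0, -37.0], [13.0, -31.0, -49.0], [30.0, -23.0, -73.0]]
innerR [[5.0, 31.0, -37.0], [13.0, 28.0, -49.0], [30.0, 20.0, -73.0]]
outerL [[5.0, -68.0, -85.0], [13.0, -60.0, -91.0], [30.0, -45.0, -105.0]]
outerR [[5.0, 65.0, -86.0], [13.0, 58.0, -92.0], [30.0, 42.0, -105.0]]
midL [[5.0, -56.0, -61.0], [13.0, -50.0, -70.0], [30.0, -37.0, -89.0]]
midR [[5.0, 52.0, -61.0], [13.0, 46.0, -70.0], [30.0, 34.0, -89.0]]
```

>>> {"op": "arm_command", "data": {
  "motion": [
    {"dx": 0,"dy": 1,"dz": 0,"spin": 0.015},
    {"dx": 0,"dy": 1,"dz": 0,"spin": 0},
    {"dx": 0,"dy": 1,"dz": 0,"spin": 0},
    {"dx": 0,"dy": 1,"dz": 0,"spin": 0},
    {"dx": 0,"dy": 0.5,"dz": 0,"spin": 0}
  ]
}}

```text
time: 3.73
ee_pos: [0.4572, -0.267, 0.0541]
tool_rot: [0.411, 0.912, 0.002, 0.003]
wrist_force: [-2.6, -1.6, -2.0]
gripper_width: -0.0002
```

Run:
```python
from h import *
p=pickle.load(open("p.pkl","rb"))
print(press(p));go(*P2W(p,[20,-124,50])[0],step=1)
```

```text
[  18.9 -142.3   54.1]
t 3.73 pos [ 0.4572 -0.267   0.0541] F [-2.6 -1.6 -2. ] w -0.0002 tooly deg 41.45 q [ 0.24  0.66  0.25  1.99 -0.32  0.52  1.44]
0 [-0.06, 0.91, 0.21] 0.0
1 [-0.06, 0.91, 0.21] 0.0
```

>>> {"op": "arm_command", "data": {
  "motion": [
    {"dx": 0,"dy": 0.5,"dz": 0.2,"spin": 0},
    {"dx": 0,"dy": 0.4,"dz": 0.1,"spin": 0},
    {"dx": 0,"dy": 0.4,"dz": 0,"spin": 0},
    {"dx": 0,"dy": 0.3,"dz": 0,"spin": 0},
    {"dx": 0,"dy": 0.3,"dz": 0,"spin": 0}
  ]
}}

```text
time: 4.15
ee_pos: [0.4733, -0.2532, 0.0519]
tool_rot: [0.41, 0.912, 0.002, 0.003]
wrist_force: [-21.7, -18.5, 7.1]
gripper_width: -0.0
```

Run:
```python
from h import *
p=pickle.load(open("p.pkl","rb"))
print(press(p));go(*P2W(p,[20,-124,50])[0],step=1)
```

```text
[  19.2 -121.    51.9]
t 4.15 pos [ 0.4733 -0.2532  0.0519] F [-21.7 -18.5   7.1] w -0.0 tooly deg 41.55 q [ 0.2   0.67  0.25  1.98 -0.32  0.53  1.4 ]
0 [-0.08, -0.3, 0.19] 0.0
```

Horizontal force jumped from about 3 N to about 28 N with the TCP at press y = -121 mm, so the carriage is against its stop. I'll back off and check.

>>> {"op": "arm_command", "data": {
  "motion": [
    {"dx": 0,"dy": -0.5,"dz": 0,"spin": 0},
    {"dx": 0,"dy": -1,"dz": 0,"spin": 0},
    {"dx": 0,"dy": -2,"dz": 0,"spin": 0},
    {"dx": 0,"dy": -1.5,"dz": 0,"spin": 0},
    {"dx": 0,"dy": 0,"dz": -1,"spin": 0}
  ]
}}

```text
time: 4.57
ee_pos: [0.4333, -0.2876, 0.0604]
tool_rot: [0.41, 0.912, 0.002, 0.003]
wrist_force: [-1.2, 0.5, 0.4]
gripper_width: -0.0002
```

Run:
```python
from h import *
from cell import *
p=pickle.load(open("p.pkl","rb"))
c=capture("wrist");pickle.dump((c,state()),open("w4.pkl","wb"))
im=cv2.resize(c["pixels"][:,:,::-1],None,fx=1.5,fy=1.5)
for q in [(-20,-110,72),(-20,-98,72),(-20,-110,16),(60,-110,72)]:
    u=projw(c,P2W(p,q))[0]*1.5;cv2.drawMarker(im,(int(u[0]),int(u[1])),(0,255,0),0,12,1)
cv2.imwrite("pics/w4.png",im)
print(press(p));go(*P2W(p,[20,-160,200])[0])
```

```text
[  19.7 -172.3   62.8]
t 4.62 pos [ 0.4351 -0.2874  0.0628] F [ 1.9 -2.4  2.4] w 0.0002 tooly deg 41.63 q [ 0.29  0.63  0.25  2.01 -0.3   0.53  1.48]
0 [-0.03, 0.33, -3.43] 0.0
1 [-0.03, 0.33, -3.43] 0.0
2 [-0.03, 0.33, -3.43] 0.0
3 [-0.03, 0.33, -3.43] 0.0
```

View pics/w4.png

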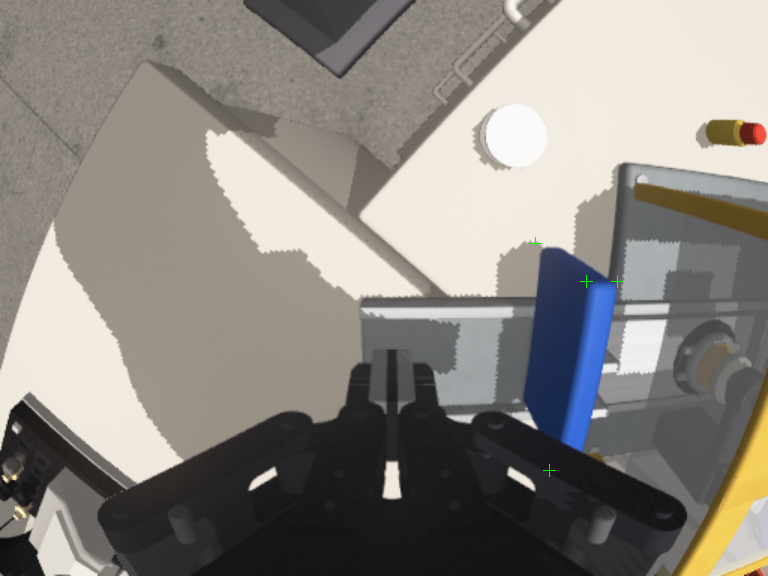

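The wrist view shows the plate's top edge at (590-612,285), within about 3 px of where it should be when home, and the watch case under the ram at (715,365). The spool and vial haven't moved. Next I'll rise and go over the window.

>>> {"op": "arm_command", "data": {
  "motion": [
    {"dx": 0,"dy": 0,"dz": -3,"spin": 0},
    {"dx": 0,"dy": 0,"dz": -3.5,"spin": 0},
    {"dx": 0,"dy": 0,"dz": -3.5,"spin": 0},
    {"dx": 0,"dy": 0,"dz": -3,"spin": 0},
    {"dx": 0,"dy": 0,"dz": 0,"spin": 0}
  ]
}}

```text
time: 5.03
ee_pos: [0.4347, -0.2866, 0.1995]
tool_rot: [0.41, 0.912, 0.003, 0.004]
wrist_force: [1.4, -0.0, 0.2]
gripper_width: 0.0002
```

Run:
```python
from h import *
p=pickle.load(open("p.pkl","rb"))
print(press(p));go(*P2W(p,[-5,0,190])[0])
```

```text
[  18.8 -172.1  199.5]
t 5.03 pos [ 0.4347 -0.2866  0.1995] F [ 1.4 -0.   0.2] w 0.0002 tooly deg 41.57 q [ 0.2   0.42  0.36  1.93 -0.21  0.83  1.4 ]
0 [0.46, 3.44, 0.22] 0.0
1 [0.46, 3.44, 0.22] 0.0
2 [0.46, 3.44, 0.22] 0.0
3 [0.46, 3.44, 0.22] 0.0
4 [0.46, 3.44, 0.22] 0.0
```

>>> {"op": "arm_command", "data": {
  "motion": [
    {"dx": 0.45,"dy": 3.4,"dz": 0,"spin": 0},
    {"dx": 0.45,"dy": 3.4,"dz": 0,"spin": 0},
    {"dx": 0.45,"dy": 3.4,"dz": 0,"spin": 0},
    {"dx": 0.45,"dy": 3.4,"dz": 0,"spin": 0},
    {"dx": 0.3,"dy": 2,"dz": 0,"spin": 0}
  ]
}}

```text
time: 5.45
ee_pos: [0.5421, -0.1654, 0.2074]
tool_rot: [0.414, 0.91, 0.004, 0.009]
wrist_force: [0.3, 0.4, 0.7]
gripper_width: 0.0002
```

Run:
```python
from h import *
from cell import *
p=pickle.load(open("p.pkl","rb"))
print(press(p));go(*P2W(p,[-2,0,150])[0])
```

```text
[ -1.5 -11.4 207.4]
t 5.45 pos [ 0.5421 -0.1654  0.2074] F [0.3 0.4 0.7] w 0.0002 tooly deg 41.15 q [-0.05  0.47  0.34  1.81 -0.21  0.88  1.1 ]
0 [0.06, 0.53, 2.88] 0.0
1 [0.06, 0.53, 2.88] 0.0
```

>>> {"op": "arm_command", "data": {
  "motion": [
    {"dx": 0,"dy": 0.5,"dz": 1,"spin": 0},
    {"dx": 0,"dy": 0.3,"dz": 2,"spin": 0},
    {"dx": 0,"dy": 0,"dz": 2,"spin": 0},
    {"dx": 0,"dy": 0,"dz": 1,"spin": 0},
    {"dx": 0,"dy": 0,"dz": 0,"spin": 0}
  ]
}}

```text
time: 5.87
ee_pos: [0.5548, -0.1525, 0.1462]
tool_rot: [0.409, 0.912, 0.007, 0.011]
wrist_force: [0.0, -0.2, 0.0]
gripper_width: 0.0001
```

Run:
```python
from h import *
from cell import *
p=pickle.load(open("p.pkl","rb"))
capture("side");c=capture("wrist");s=state();pickle.dump((c,s),open("w5.pkl","wb"))
im=cv2.resize(c["pixels"][:,:,::-1],None,fx=1.5,fy=1.5)
for q in [(-35,-40,120),(-35,40,120),(-51,61,120),(-51,-61,120),(-17,17,99),(-17,-17,99),(-60,65,12),(-60,-65,12)]:
    u=(projw(c,P2W(p,q))[0]+.5)*1.5;cv2.drawMarker(im,(int(u[0]),int(u[1])),(0,255,0),0,12,1);print(q,np.round(u))
cv2.imwrite("pics/w5.png",im)
for n in("scene","side"):
    k=capture(n);cv2.imwrite(f"pics/{n}5.png",cv2.resize(k["pixels"][120:320,150:400,::-1],None,fx=3,fy=3,interpolation=cv2.INTER_CUBIC))
print(press(p));go(*P2W(p,[-2,0,120])[0])
```

```text
(-35, -40, 120) [275. 267.]
(-35, 40, 120) [476. 267.]
(-51, 61, 120) [529. 229.]
(-51, -61, 120) [223. 229.]
(-17, 17, 99) [414. 292.]
(-17, -17, 99) [338. 292.]
(-60, 65, 12) [482. 181.]
(-60, -65, 12) [274. 181.]
[ -1.6   6.9 148.9]
t 6.07 pos [ 0.5558 -0.1532  0.1489] F [ 0.4  0.1 -0.2] w -0.0001 tooly deg 41.68 q [-0.05  0.56  0.3   1.84 -0.25  0.75  1.12]
0 [0.1, -0.76, 2.87] 0.0
```

View pics/w5.png

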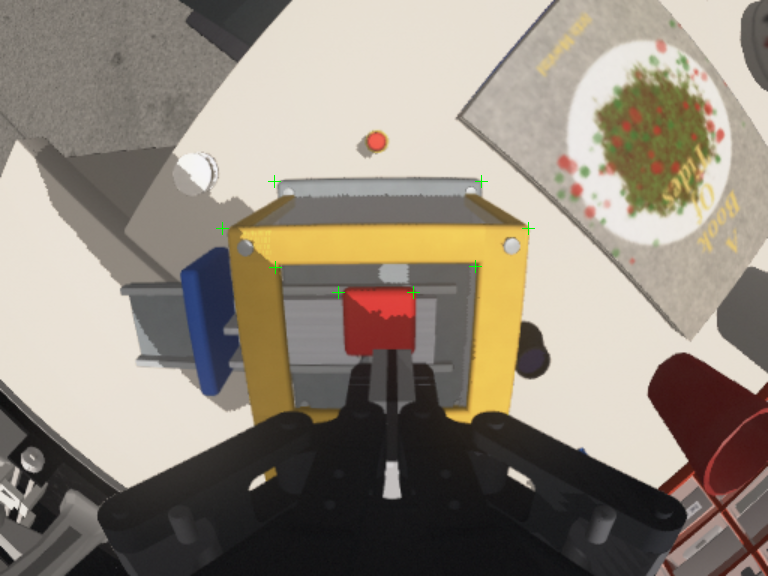

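View pics/side5.png

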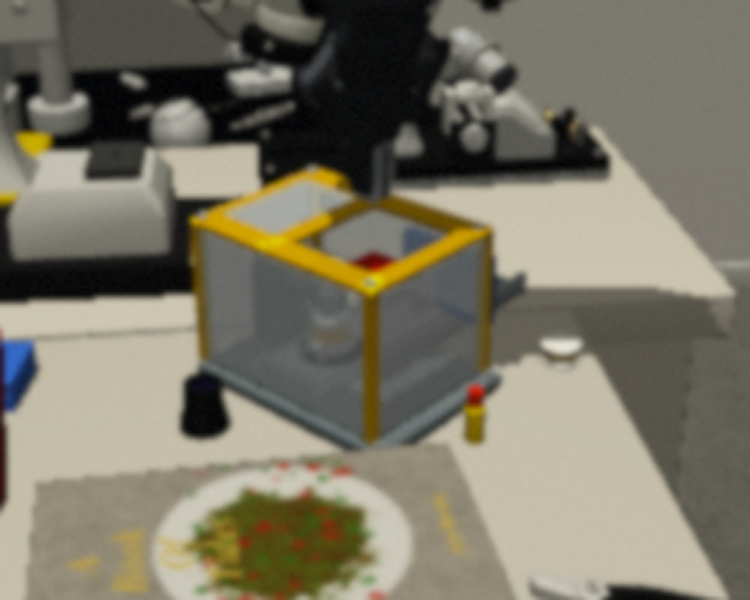

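View pics/scene5.png

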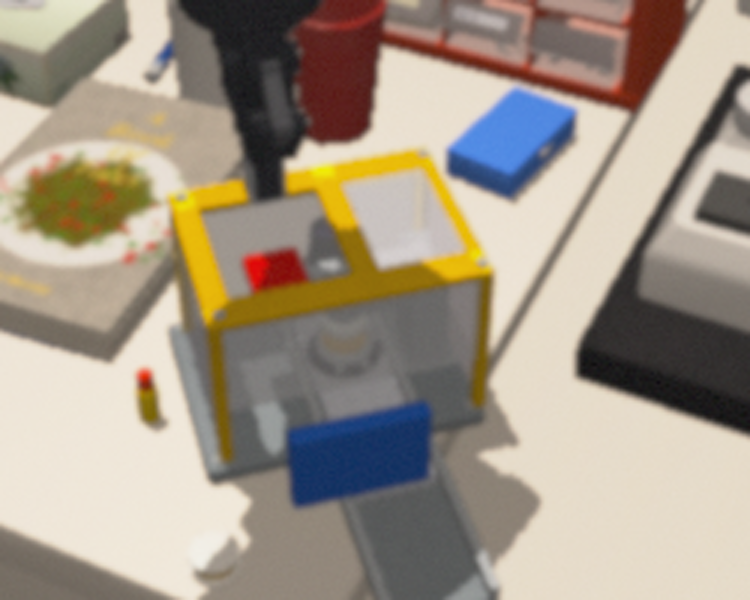

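The wrist view shows the window's front edge at y=263, x=280 to 475, and the red pad at (345-415, 290-355), within about 2 mm of the fit. Carriage, spool, vial and loupe are fine. I'll shift about 5 mm to the right (-y), then go down.

>>> {"op": "arm_command", "data": {
  "motion": [
    {"dx": 0.2,"dy": -0.4,"dz": 0,"spin": 0},
    {"dx": 0,"dy": -0.2,"dz": 0.5,"spin": 0},
    {"dx": 0,"dy": 0,"dz": 1,"spin": 0},
    {"dx": 0,"dy": 0,"dz": 0.8,"spin": 0},
    {"dx": 0,"dy": 0,"dz": 0,"spin": 0}
  ]
}}

```text
time: 6.48
ee_pos: [0.551, -0.1572, 0.1266]
tool_rot: [0.41, 0.912, 0.008, 0.015]
wrist_force: [0.0, -1.4, -0.4]
gripper_width: -0.0002
```

Run:
```python
from h import *
from cell import *
p=pickle.load(open("p.pkl","rb"))
c=capture("wrist");cv2.imwrite("pics/w6.png",cv2.resize(c["pixels"][:,:,::-1],None,fx=1.5,fy=1.5))
print(press(p));go(*P2W(p,[-4,1,80])[0],step=1)
```

```text
[ -1.7   0.8 127.1]
t 6.53 pos [ 0.5511 -0.1572  0.1271] F [0.3 0.5 0.8] w -0.0 tooly deg 41.6 q [-0.03  0.58  0.29  1.87 -0.26  0.69  1.14]
0 [0.07, -0.02, 0.94] 0.0
1 [0.07, -0.02, 0.94] 0.0
2 [0.07, -0.02, 0.94] 0.0
3 [0.07, -0.02, 0.94] 0.0
4 [0.07, -0.02, 0.94] 0.0
```

View pics/w6.png

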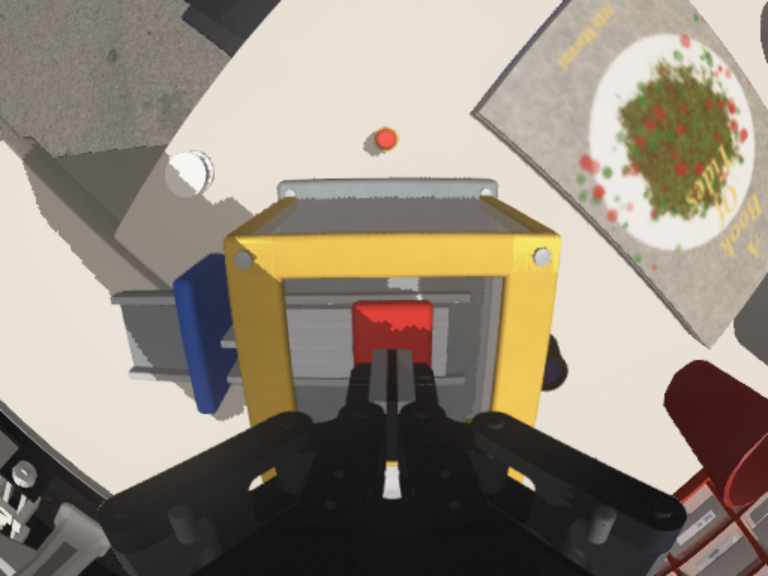

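The fingers (390,375) are centred across the pad (353-432) and inside the window. Descending.

>>> {"op": "arm_command", "data": {
  "motion": [
    {"dx": 0.1,"dy": 0,"dz": 0.8,"spin": 0},
    {"dx": 0,"dy": 0,"dz": 0.8,"spin": 0},
    {"dx": 0,"dy": 0,"dz": 0.7,"spin": 0},
    {"dx": 0,"dy": 0,"dz": 0.5,"spin": 0},
    {"dx": 0,"dy": 0,"dz": 0.3,"spin": 0}
  ]
}}

```text
time: 6.95
ee_pos: [0.5517, -0.1561, 0.0931]
tool_rot: [0.41, 0.912, 0.008, 0.015]
wrist_force: [-2.3, 2.0, 2.5]
gripper_width: -0.0003
```

Run:
```python
from h import *
p=pickle.load(open("p.pkl","rb"))
print(press(p));go(*P2W(p,[-4,1,80])[0],step=1)
```

```text
[-2.2  1.9 93.1]
t 6.95 pos [ 0.5517 -0.1561  0.0931] F [-2.3  2.   2.5] w -0.0003 tooly deg 41.62 q [-0.01  0.63  0.26  1.89 -0.28  0.63  1.16]
0 [0.11, -0.06, 0.65] 0.0
1 [0.11, -0.06, 0.65] 0.0
```

>>> {"op": "arm_command", "data": {
  "motion": [
    {"dx": 0,"dy": 0,"dz": 0.5,"spin": 0},
    {"dx": 0,"dy": 0,"dz": 0.4,"spin": 0},
    {"dx": 0,"dy": 0,"dz": 0.4,"spin": 0},
    {"dx": 0,"dy": 0,"dz": 0.3,"spin": 0},
    {"dx": 0,"dy": 0,"dz": 0.2,"spin": 0}
  ]
}}

```text
time: 7.37
ee_pos: [0.5525, -0.1562, 0.0769]
tool_rot: [0.41, 0.912, 0.009, 0.015]
wrist_force: [-25.3, 10.7, 72.1]
gripper_width: 0.0003
```

Run:
```python
from h import *
p=pickle.load(open("p.pkl","rb"))
print(press(p));go(*P2W(p,[-4,1,80])[0],step=1)
```

```text
[-1.5  2.4 76.9]
t 7.37 pos [ 0.5525 -0.1562  0.0769] F [-25.3  10.7  72.1] w 0.0003 tooly deg 41.57 q [ 0.    0.66  0.25  1.89 -0.29  0.59  1.16]
0 [0.24, -0.13, -0.32] 0.0
```

It's on the stop: 72 N at z = 77 mm. I'll ease off to a moderate hold.

>>> {"op": "arm_command", "data": {
  "motion": [
    {"dx": 0,"dy": 0,"dz": 0.05,"spin": 0},
    {"dx": 0,"dy": 0,"dz": 0.05,"spin": 0},
    {"dx": 0,"dy": 0,"dz": 0.05,"spin": 0},
    {"dx": 0,"dy": 0,"dz": 0.05,"spin": 0},
    {"dx": 0,"dy": 0,"dz": 0.05,"spin": 0}
  ]
}}

```text
time: 7.78
ee_pos: [0.552, -0.1561, 0.0801]
tool_rot: [0.411, 0.911, 0.01, 0.016]
wrist_force: [-5.1, 3.2, 11.8]
gripper_width: 0.0001
```

Run:
```python
from h import *
from cell import *
p=pickle.load(open("p.pkl","rb"))
s=state();print(s["time"],s["ee_pos"],s["wrist_force"])
for n in("scene","side","wrist"):
    k=capture(n);s=state();print(s["time"],s["ee_pos"],s["wrist_force"])
    im=k["pixels"][:,:,::-1]
    cv2.imwrite(f"pics/{n}7.png",cv2.resize(im,None,fx=1.5,fy=1.5) if n=="wrist" else cv2.resize(im[120:320,150:400],None,fx=3,fy=3,interpolation=cv2.INTER_CUBIC))
print(press(p))
```

```text
7.7833 [ 0.55199607 -0.15606185  0.08008082] [-5.0736283   3.1650958  11.78404166]
7.8333 [ 0.55202557 -0.15611163  0.08005398] [-5.42380205  2.31561664 13.20468179]
7.8833 [ 0.55203251 -0.15604601  0.08001265] [-5.32542655  1.81739949 13.82544323]
7.9333 [ 0.55203091 -0.15608337  0.07997428] [-6.1937681   1.98622047 13.68999559]
[-2.   2.2 80. ]
```

View pics/wrist7.png

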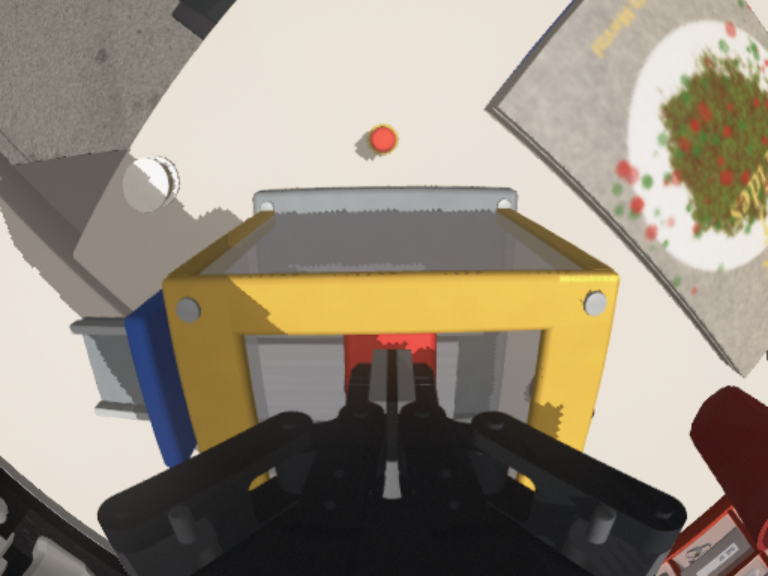

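View pics/side7.png

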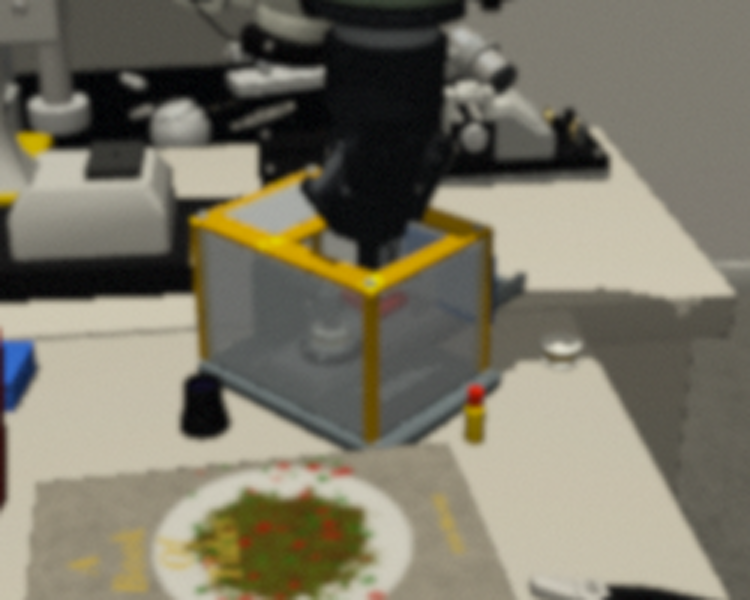

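View pics/scene7.png

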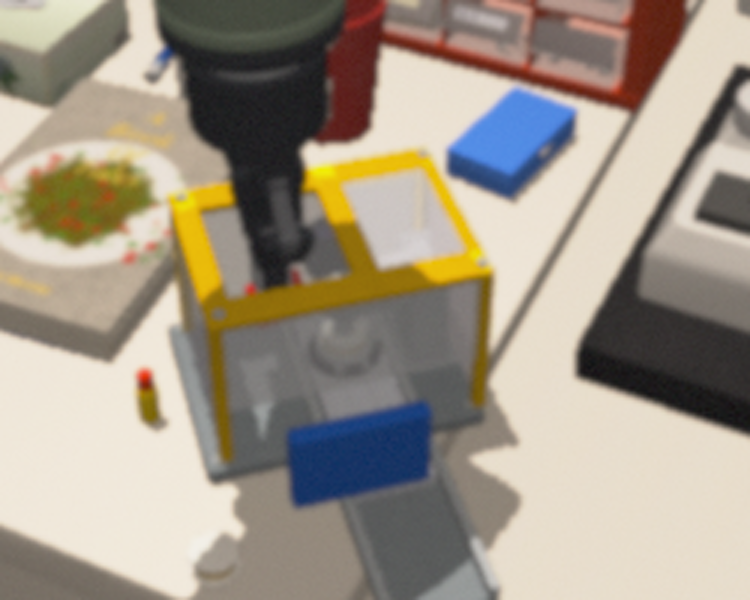

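The fingers are through the window clear of its edges, pad down, z = 80.0 mm (the expected full-down height), holding 13.7 N. I'll press slightly harder for margin, then hand in.

>>> {"op": "arm_command", "data": {
  "motion": [
    {"dx": 0,"dy": 0,"dz": 0.08,"spin": 0},
    {"dx": 0,"dy": 0,"dz": 0.08,"spin": 0},
    {"dx": 0,"dy": 0,"dz": 0.08,"spin": 0},
    {"dx": 0,"dy": 0,"dz": 0.08,"spin": 0},
    {"dx": 0,"dy": 0,"dz": 0.08,"spin": 0}
  ]
}}

```text
time: 8.35
ee_pos: [0.5522, -0.1561, 0.0794]
tool_rot: [0.411, 0.911, 0.011, 0.016]
wrist_force: [-9.9, 3.4, 25.8]
gripper_width: 0.0004
```

Run:
```python
from cell import *
for i in range(5):
    capture("wrist");s=state();print(s["time"],s["ee_pos"],s["wrist_force"])
```

```text
8.4 [ 0.55212959 -0.15610423  0.07937512] [-10.43561512   3.78802274  23.99488503]
8.45 [ 0.55212339 -0.15610662  0.07938564] [-9.89928652  3.87276738 23.76322612]
8.5 [ 0.55211512 -0.15610358  0.07936622] [-9.18609612  3.31845328 23.7703039 ]
8.55 [ 0.55212929 -0.15608937  0.07940771] [-8.83021083  2.54673122 24.86424542]
8.6 [ 0.55212945 -0.15609318  0.07938496] [-9.46391681  3.8683682  24.13434239]
```

Holding steady at about 24 N, z = 79.4 mm. Handing in.

```bash
python3 -c "
from cell import *
print(sign_off())"
```

```text
the job is handed in; nothing more can be done
None
```

I pushed the carriage home, then pressed the lever down through the window and handed the job in at 8.6 s with the fingers still holding it down. No verdict was reported, so this rests on my own checks.

- **Carriage:** I pushed the blue plate with closed fingertips until the force rose from about 3 N to about 28 N at the stop. After backing off, a picture put the plate within about 3 px of its calculated home position. I did not touch the lever before that.
- **Lever:** I pressed it to its stop. The last readings were steady at about 24 N, against the 4.8 N needed to hold it, with the fingertips at z = 79.4 mm (expected about 80 mm).
- **Guard and loose objects:** The last pictures showed the fingers clear of the window edges and the vial, loupe and spool where they had stood. I saw no force that suggested touching the guard.

**Departures from plan:**
- On reaching the lever stop, the force briefly hit about 72 N vertically (about 77 N in total). That is under the 120 N wrist limit and was on the fingertips, and I eased off straight away.
- The three cameras disagreed on the press position by about 3–5 mm, so I used a compromise of the three, and the close-up views fitted it to about 2 mm.
- One move call was refused because I left out the spin field, and nothing moved.

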